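# Stand the kitchen hub in its foot and hold its recessed reset button

## Robot

A 6-joint arm with a two-finger parallel gripper is mounted at the origin on a cart in front of the work surface, level with it; the furniture and walls round the work are solid. World frame = base frame: x ahead of the robot, y to its left, z up, the work surface at z = 0. Lengths are in m, angles in rad, forces in N, time in s.
With the tool pointing down it reaches from about 0.325 to 0.9 m from the base axis. Payload 6.1 kg.
Tool frame: the origin (TCP) lies between the finger pads; the fingertips stand 17 mm ahead of it and the grasp point (between the pads) lies 2 mm behind it; z points along the fingers, y is the line along which they close (so a half turn about z gives the same grasp; the last joint's range is limited). The gripper opens to 85 mm and grips with 20 to 120 N. Pads are 22 mm wide; open, the fingers measure 114 mm over their backs; the gripper's body (76 mm by 85 mm) begins 54 mm behind the grasp point. The pads swing forward as they close: fully open they stand 13 mm farther back than shut.
Start: joints at [1.105, 0.22, 1.526, -0, 1.395, -0.126], TCP at [0.208, 0.589, 0.248] pointing down, gripper open.
Joint ranges: [-2.98, 2.98], [-0.91, 2.08], [0.09, 2.57], [-1.24, 4.39], [0.2, 2.65], [-2.68, 2.68]. Speed limits (rad/s): [2.57, 2.57, 3.01, 3.14, 3.14, 3.14].

## Interface

Orientations are given as a rotation vector (axis times angle).
In Python, from bench import env gives the robot as it stands.
- The arm moves only by the tool step_arm, never from a script. Its argument "plan" is text: rows parted by semicolons, each of 4 numbers parted by spaces: the shift along the tool's x, y, z in mm, then the turn about the tool's z in degrees. A call has 1 to 20 rows; each row shifts and turns the commanded pose from where the row before left it, along the tool's axes as they then stand; what a row does not reach is not made up. A row lasts 1/12 s, in which the tool goes at most 41.7 mm and 7.16 degrees, less where a joint would pass 70% of its speed; a pose out of reach is approached as far as the arm can. A call with a gripper value outside its range is refused whole. "hand" is the finger opening in mm, from 0 to 85.4, set as the call begins (left out, the last holds). The fingers move at their own pace and stop on an object; "force" is the grip in N (left out, the last holds). Time passes only in rows, so rows that do not move let the fingers close. It gives the time, the measured TCP pose, the force, the opening and the grip force at its end, in the units of the state.
- env.sense(): the state, without advancing time (a new reading comes with each control period).
- env.camera(name): name is "scene" or "top" or "wrist"; returns the picture (400x640x3 uint8, red, green, blue); there is no depth.
- env.get_calibration(name): a dict with "K" (3x3 intrinsics, pixels), "origin" and "rotation" of the camera in the world. Camera axes: x right, y down, z forward; pixel columns grow to the right and rows downward; lengths in m; the calibration is good to about 2 mm. The wrist camera is an equidistant fisheye: a pixel r from the principal point sees the ray r / f radians off the axis. A picture is of the moment at which its call begins: read the wrist's pose just before it. get_calibration takes no time and is no camera call; for the wrist camera it gives the pose at the moment of the call.
- env.finish_job(): hands the job in; it is judged then, once.
The state is a dict: "time": time; "joints": joint angles; "dq": joint speeds; "joint_torque": joint torques, N m; "tool_pos": TCP position; "orientation": TCP orientation; "wrist_force": force on the tool from outside, world axes, zero at the start; "torque": the same for the moment, N m; "finger_gap": finger opening in m; "grasp_force": force on a finger pad.
Only numpy, scipy, OpenCV 4.12 (cv2) and the standard library are available. Lean on these libraries where they do the work, as an engineer would, in place of code of your own. Each camera call takes 0.05 s, during which the arm holds its last target. There are 200 camera calls.

## Task

The kitchen's wireless hub lies flat on the worktop out of its foot. Stand it upright on its thin end in the socket of the foot, fully home with the reset hole on top, and let go of it; then draw the cake tester out of its wooden block, reach with its point down through the reset hole and hold the recessed button fully down. Finish like that, still gripping the tester and holding the button down, with the hub still seated, and do not disturb the pepper mill, the salt shaker or the egg timer standing behind.

Things in the scene. Friction and masses are not known exactly. Their poses are not given: they have to be found in the camera images.
- hub: the wireless hub, a flat white plastic box with vent slots, 110 (its x) x 60 (its y) x 28 mm (its z), 0.16 to 0.25 kg, lying loose on a large face. Origin: centre of that underside. Its x axis runs along the length to the end with the reset hole, which starts turned to the left and a little back (1.75 to 2.45 rad from +x). Stood as wanted, its x axis points straight up. All sides are flat
- hub_hole (a point): centre of the mouth of the reset hole in the hub's end face: at 55, 12, 14 mm from the hub's origin (x, y, z of the hub), so off the middle of the end. A round hole 12 mm in diameter, rim bevelled by 3 mm, running straight in along -x of the hub; the button's top lies 18 mm below the mouth
- hub_base (a point): centre of the hub's other end face (28 x 60 mm), the thin end it stands on: at -55, 0, 14 mm from the hub's origin
- reset_button (a joint): travel of the recessed reset button, black, 10.4 mm across, sliding in the hole along -x of the hub: 0 = out, 0.005 m = fully down at its stop. A spring pushes back, 1.5 N at the start and 4.5 N fully down; it comes out again when let go. Counted as fully down above 0.004
- foot: the hub's foot, fixed: a white plate 110 (x) x 100 (y) x 8 mm with an upright socket in its middle, 64 mm long along foot x, 31 mm wide along foot y, 30 mm deep; its 10 mm walls reach 38 mm above the worktop, rims rounded (radius 5 mm). Origin: centre of the underside. The hub's 28 mm go along foot y, either face in front; let go it stands free, the reset hole 118 mm above the worktop
- foot_seat (a point): centre of the socket's floor, 8 mm above the worktop; the hub's base end rests here
- block: the wooden block that holds the cake tester, 70 x 70 x 66 mm with rounded corners, fixed to the worktop, with one vertical hole 10 mm in diameter and 61 mm deep in the middle of its top. Origin: centre of its underside
- tester: the cake tester, 45 g, loose, upright in the block's hole: a round steel pin 6 mm in diameter and 56 mm long with a rounded point, then a steel collar 22 mm across, 3 mm thick, resting on the block, then a dark wooden handle 45 mm tall, 18 mm across from 8 to 34 mm above the collar. Origin: the point; z runs up the pin, the handle's top is at 104 mm. Lift it 56 mm to clear the block
- tester_tip (a point): the point of the cake tester's pin
- tester_grip (a point): middle of the thickest part of the tester's wooden handle, 80 mm above its point, where it is gripped from above
- pepper_mill: brown wooden pepper mill, 58 mm across, 170 mm tall, loose, a bystander behind the work; origin at the centre of its underside
- salt_shaker: glass salt shaker, 44 mm across, 90 mm tall, loose, a bystander; origin at the centre of its underside
- egg_timer: white egg timer, 66 mm across, 62 mm tall, loose, a bystander; origin at the centre of its underside

How it is judged:
By the outcome, as a careful person would: the job done as asked, in the order asked, and still so for the second after the job is handed in, while the arm keeps its last pose, push and grip.
It also fails if it takes over 70 s, if anything falls off the work surface, if the arm or the gripper's body presses on something with over 40 N, if the wrist force passes 120 N, or if a joint passes its speed limit or range.

## Working session

There is one attempt and no reset: what is moved stays moved. The work goes in short steps, Python scripts to look and compute and a tool call to move; the robot and the scene stay as the last step left them, time stands still between calls to the robot, and variables do not carry over. Pictures are saved under pics/ and viewed, at most 10 in all, crops included, and the job is handed in when it is done.

Besides the shell and the picture viewer there is one more tool, called after ">>>" as name(argument=value, ...) on one line, values as JSON. step_arm: Moves the arm, as the interface text tells. Its arguments: {"type":"object","properties":{"plan":{"type":"string"},"hand":{"type":"number"},"force":{"type":"number"}},"required":["plan"]}

```bash
mkdir -p pics; ls; python3 - <<'E'
from bench import env
import cv2,numpy as np
np.set_printoptions(precision=4,suppress=True)
for n in("scene","top","wrist"):
    c=env.get_calibration(n);print(n,c)
    cv2.imwrite(f"pics/{n}0.png",env.camera(n)[:,:,::-1])
a=cv2.imread("pics/scene0.png");b=cv2.imread("pics/top0.png")
print(env.sense())
E
```

```text
pics
scene {'K': array([[380.5813,   0.    , 318.549 ],
       [  0.    , 380.5813, 194.4703],
       [  0.    ,   0.    ,   1.    ]]), 'origin': array([ 0.1337, -0.1706,  0.8728]), 'rotation': array([-2.2821,  1.4088, -0.3873])}
top {'K': array([[498.1786,   0.    , 325.3116],
       [  0.    , 498.1786, 200.3451],
       [  0.    ,   0.    ,   1.    ]]), 'origin': array([0.3784, 0.0056, 1.3554]), 'rotation': array([-2.1164,  2.182 , -0.1105])}
wrist {'K': array([[309.7069,   0.    , 321.7552],
       [  0.    , 309.7069, 202.7545],
       [  0.    ,   0.    ,   1.    ]]), 'origin': array([0.1328, 0.615 , 0.3725]), 'rotation': array([2.3421, 1.6566, 0.264 ])}
{'time': 0.15, 'joints': array([ 1.1048,  0.2211,  1.5274, -0.    ,  1.3947, -0.1261]), 'dq': array([-0.0012, -0.0016, -0.0043, -0.002 ,  0.0016, -0.0004]), 'joint_torque': array([  0.0004, -49.7485, -38.9904,  -0.0002,   0.0071,   0.0001]), 'tool_pos': array([0.2082, 0.5889, 0.2474]), 'orientation': array([-0.5312, -3.0959,  0.0023]), 'wrist_force': array([0.0269, 0.4458, 0.4648]), 'torque': array([-0.0357,  0.0317, -0.0242]), 'grasp_force': 0.0, 'finger_gap': 0.08561156497089349}
```

View pics/scene0.png

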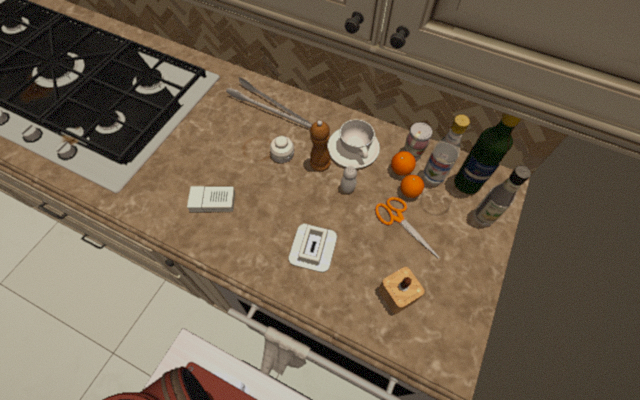

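View pics/top0.png

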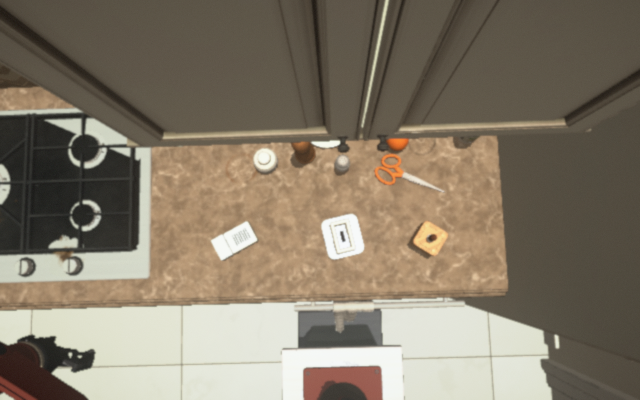

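```bash
python3 - <<'E'
import cv2,numpy as np
a=cv2.imread("pics/scene0.png");b=cv2.imread("pics/top0.png")
def cr(im,u,v,s=4):
    c=im[v-36:v+36,u-33:u+33]
    return cv2.resize(c,(264,288),interpolation=cv2.INTER_CUBIC)
r1=np.hstack([cr(a,211,199),cr(a,313,247),cr(a,403,287)])
r2=np.hstack([cr(b,234,240),cr(b,343,236),cr(b,430,239)])
cv2.imwrite("pics/mont.png",np.vstack([r1,r2]))
E
```

```text
(no output)
```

View pics/mont.png

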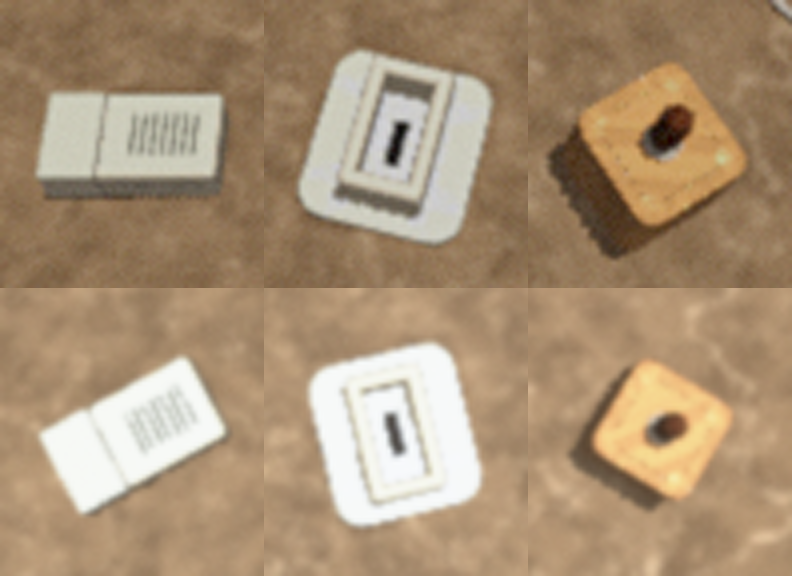

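```bash
cat > h.py <<'E'
import cv2,numpy as np
from scipy.spatial.transform import Rotation as R
from scipy.optimize import least_squares
np.set_printoptions(precision=4,suppress=True)
def ray(c,uv):
    K=c["K"];p=(np.atleast_2d(uv)-K[:2,2])/K[0,0]
    if c.get("fish"):
        r=np.linalg.norm(p,axis=1,keepdims=True);d=np.hstack([np.sin(r)*p/np.maximum(r,1e-9),np.cos(r)])
    else: d=np.hstack([p,np.ones((len(p),1))])
    return d@R.from_rotvec(c["rotation"]).as_matrix().T
def onz(c,uv,z):
    d=ray(c,uv);o=c["origin"];return (o+d*((z-o[2])/d[:,2:]))[:,:2]
def tri(cs,uvs):
    A=0;b=0
    for c,uv in zip(cs,uvs):
        d=ray(c,uv)[0];d/=np.linalg.norm(d);P=np.eye(3)-np.outer(d,d);A=A+P;b=b+P@c["origin"]
    return np.linalg.solve(A,b)
def proj(c,X):
    q=(np.atleast_2d(X)-c["origin"])@R.from_rotvec(c["rotation"]).as_matrix()
    if c.get("fish"):
        n=np.linalg.norm(q[:,:2],axis=1);t=np.arctan2(n,q[:,2]);p=q[:,:2]/n[:,None]*t[:,None]
    else:p=q[:,:2]/q[:,2:]
    return p*c["K"][0,0]+c["K"][:2,2]
E
python3 - <<'E'
from h import *
from bench import env
S=env.get_calibration("scene");T=env.get_calibration("top")
f=lambda pts,o,dx=0,dy=0:[(o[0]+(x-dx)/4-.375,o[1]+(y-dy)/4-.375) for x,y in pts]
hs=f([(50,93),(222,96),(221,182),(38,179)],(178,163)); ht=f([(40,435),(185,357),(228,433),(83,512)],(201,204),0,288)
P=np.array([tri([S,T],[a,b]) for a,b in zip(hs,ht)]);print("hub corners\n",P,P.mean(0))
for n,c,q in(("S",S,hs),("T",T,ht)):
    w=onz(c,q,.028);print(n,w.mean(0),np.linalg.norm(w-np.roll(w,1,0),axis=1)); d=w[0]+w[3]-w[1]-w[2];print("yaw",np.arctan2(d[1],d[0]))
# foot inner floor mark centre, inner/outer rim corners
fs=f([(376,54),(453,74),(418,198),(341,180)],(280,211),264);ft=f([(342,380),(427,364),(444,490),(373,504)],(310,200),264,288)
P=np.array([tri([S,T],[a,b]) for a,b in zip(fs,ft)]);print("foot rim",P,P.mean(0))
print("floor mark",tri([S,T],[f([(398,144)],(280,211),264)[0],f([(395,434)],(310,200),264,288)[0]]))
b=cv2.imread("pics/top0.png");hsv=cv2.cvtColor(b,cv2.COLOR_BGR2HSV)
def mar(mask,box):
    m=np.zeros_like(mask);x0,y0,x1,y1=box;m[y0:y1,x0:x1]=mask[y0:y1,x0:x1]
    cs,_=cv2.findContours(m,0,1);c=max(cs,key=cv2.contourArea);return cv2.minAreaRect(c)
w=((hsv[...,1]<45)&(hsv[...,2]>170)).astype(np.uint8)*255
for nm,bx,z,m in(("foot",(310,200,376,272),.008,w),("hub",(201,204,267,276),.028,w)):
    r=mar(m,bx);pts=cv2.boxPoints(r);X=onz(T,pts,z);e=X[1]-X[0],X[2]-X[1];print(nm,r,X.mean(0),[(np.linalg.norm(k),np.arctan2(k[1],k[0])) for k in e])
k=((hsv[...,1]>120)&(hsv[...,2]>190)).astype(np.uint8)*255
r=mar(k,(397,203,463,275));pts=cv2.boxPoints(r);X=onz(T,pts,.066);e=X[1]-X[0],X[2]-X[1];print("block",r,X.mean(0),[(np.linalg.norm(k),np.arctan2(k[1],k[0])) for k in e])
bs=f([(675,62),(748,155),(648,226),(580,118)],(370,251),528);bt=f([(648,360),(735,410),(682,500),(592,440)],(397,203),528,288)
P=np.array([tri([S,T],[a,b]) for a,b in zip(bs,bt)]);print("block top",P.mean(0))
print("tester top",tri([S,T],[f([(682,113)],(370,251),528)[0],f([(676,424)],(397,203),528,288)[0]]))
Tm=R.from_rotvec(env.sense()["orientation"]).as_matrix();print("tool",Tm)
for n,a,bq in(("pepper",(319,126),(302,146)),("salt",(349,174),(342,160)),("timer",(281,142),(264,156))): print(n,tri([S,T],[a,bq]))
E
```

```text
hub corners
 [[0.4425 0.339  0.0291]
 [0.4924 0.2422 0.0237]
 [0.442  0.2145 0.013 ]
 [0.3903 0.3122 0.0223]] [0.4418 0.2769 0.022 ]
S [0.439  0.2748] [0.0625 0.1106 0.0627 0.114 ]
yaw 2.019655799584448
T [0.4422 0.2752] [0.0593 0.1094 0.0589 0.1091]
yaw 2.0394636017564776
foot rim [[ 0.4811  0.0205  0.0297]
 [ 0.4869 -0.0328  0.0424]
 [ 0.4061 -0.0448  0.0413]
 [ 0.3987  0.0018  0.032 ]] [ 0.4432 -0.0138  0.0363]
floor mark [ 0.4451 -0.0135  0.0019]
foot ((342.29412841796875, 236.17649841308594), (41.71612548828125, 37.83555603027344), 75.96376037597656) [ 0.4453 -0.0138] [(np.float64(0.10268909125815905), np.float64(-1.3560961979125856)), (np.float64(0.11243731738288386), np.float64(-2.934266468385452))]
hub ((233.79080200195312, 239.96142578125), (23.369115829467773, 42.70719909667969), 60.64224624633789) [0.4429 0.2761] [(np.float64(0.11347084867497763), np.float64(-1.084648982066851)), (np.float64(0.06307447057476155), np.float64(-2.6440596612121974))]
block ((414.53839111328125, 242.80764770507812), (3.605551242828369, 1.1094005107879639), 56.3099365234375) [ 0.4195 -0.198 ] [(np.float64(0.0028719317718288416), np.float64(-1.018725610981906)), (np.float64(0.009155007958208904), np.float64(-2.5985928603666433))]
block top [ 0.4317 -0.2395  0.0612]
tester top [ 0.432  -0.2393  0.1071]
tool [[-0.9428  0.3334 -0.0007]
 [ 0.3334  0.9428 -0.0014]
 [ 0.0002 -0.0015 -1.    ]]
pepper [0.657  0.0789 0.1778]
salt [ 0.6432 -0.0172  0.0572]
timer [0.6633 0.1924 0.0428]
```

>>> step_arm(plan="-29.7 -19.2 0 0;-29.7 -19.2 0 0;-29.7 -19.2 0 0;-29.7 -19.2 0 0;-29.7 -19.2 0 0;-29.7 -19.2 0 0;-29.7 -19.2 0 0;-29.7 -19.2 0 0;-29.7 -19.2 0 0;-30.1 -18.9 0 0;0 0 0 6.2;0 0 0 6.2;0 0 0 6.2;0 0 0 6.2;0 0 0 6.2;0 0 0 6.2;0 0 0 6.2;0 0 0 0;0 0 0 0", hand=85, force=20)

```text
time: 1.73
tool_pos: [0.4247, 0.3093, 0.2481]
orientation: [-1.634, -2.683, 0.001]
wrist_force: [-0.0, -0.4, -0.4]
finger_gap: 0.0848
grasp_force: 0.0
```

```bash
python3 - <<'E'
from h import *
from bench import env
s=env.sense();c=env.get_calibration("wrist");im=env.camera("wrist")[:,:,::-1];cv2.imwrite("pics/w1.png",im)
print(s["tool_pos"],R.from_rotvec(s["orientation"]).as_matrix(),s["time"],c)
E
```

```text
[0.4247 0.3093 0.2481] [[-0.4589  0.8885 -0.0004]
 [ 0.8885  0.4589 -0.0002]
 [ 0.     -0.0005 -1.    ]] 1.7333 {'K': array([[309.7069,   0.    , 321.7552],
       [  0.    , 309.7069, 202.7545],
       [  0.    ,   0.    ,   1.    ]]), 'origin': array([0.3882, 0.3799, 0.3733]), 'rotation': array([2.7501, 0.6681, 0.1075])}
```

View pics/w1.png

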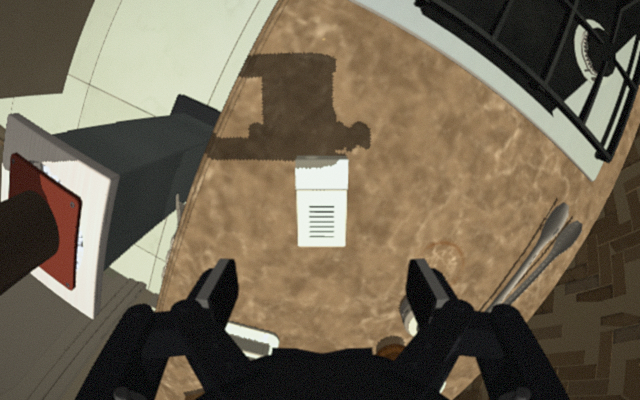

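```bash
cat >> h.py <<'E'
def cam(env,n):
    c=env.get_calibration(n)
    if n=="wrist":c["fish"]=True
    return c
E
python3 - <<'E'
from h import *
from bench import env
c=cam(env,"wrist")
im=cv2.imread("pics/w1.png");g=cv2.cvtColor(im,cv2.COLOR_BGR2HSV);m=((g[...,1]<60)&(g[...,2]>165)).astype(np.uint8)*255
m[:140]=0;m[265:]=0;m[:,:270]=0;m[:,370:]=0
m=cv2.morphologyEx(m,cv2.MORPH_CLOSE,np.ones((7,7)))
ct=max(cv2.findContours(m,0,1)[0],key=cv2.contourArea)[:,0,:].astype(float)
for z in(.028,):
    w=onz(c,ct,z)*1000;r=cv2.minAreaRect(w.astype(np.float32));X=cv2.boxPoints(r);print(r);print(X)
w=onz(c,[(295,158),(349,157),(346,247),(297,247)],.028);print(w,w.mean(0));d=w[0]+w[1]-w[2]-w[3];print(np.arctan2(d[1],d[0]))
E
```

```text
((441.12896728515625, 276.5755615234375), (61.18067169189453, 108.66853332519531), 27.321189880371094)
[[389.0128 310.8084]
 [438.8893 214.2621]
 [493.2451 242.3427]
 [443.3687 338.889 ]]
[[0.3892 0.3122]
 [0.4429 0.3412]
 [0.4939 0.2411]
 [0.4397 0.2131]] [0.4414 0.2769]
2.0424192915360924
```

>>> step_arm(plan="0 0 40 0;0 0 40 0;0 0 40 0;0 0 40 0;0 0 30 0;0 0 20 0;0 0 10 0;0 0 8 0;0 0 2 0;0 0 0 0;0 0 0 0", hand=70)

```text
time: 2.7
tool_pos: [0.426, 0.31, 0.0198]
orientation: [1.637, 2.68, 0.004]
wrist_force: [0.2, 0.3, -0.0]
finger_gap: 0.0699
grasp_force: 0.0
```

>>> step_arm(plan="0 0 2 0;0 0 1 0;0 0 0 0")

```text
time: 2.95
tool_pos: [0.4252, 0.3096, 0.0159]
orientation: [1.638, 2.68, 0.001]
wrist_force: [0.7, -0.5, -0.4]
finger_gap: 0.0699
grasp_force: 0.0
```

>>> step_arm(plan="0 0 0 0;0 0 0 0;0 0 0 0;0 0 0 0;0 0 0 0", hand=40, force=25)

```text
time: 3.37
tool_pos: [0.425, 0.3096, 0.0158]
orientation: [1.638, 2.68, 0.001]
wrist_force: [-1.9, -0.5, 5.2]
finger_gap: 0.0592
grasp_force: 28.1
```

>>> step_arm(plan="-2.9 0 -11.9 0;-4.4 0 -11.4 0;-5.9 0 -10.7 0;-7.1 0 -9.9 0;0 0 0 0;0 0 0 0", force=20)

```text
time: 3.87
tool_pos: [0.4352, 0.2911, 0.0605]
orientation: [1.639, 2.678, 0.003]
wrist_force: [-0.2, 0.2, -1.9]
finger_gap: 0.0596
grasp_force: 27.2
```

```bash
python3 - <<'E'
from h import *
from bench import env
a=env.camera("scene")[:,:,::-1];b=env.camera("wrist")[:,:,::-1]
a=cv2.resize(a[130:280,120:320],(533,400),interpolation=2)
b=b[100:400,200:460]
out=np.zeros((400,793,3),np.uint8);out[:,:533]=a;out[:300,533:]=b
cv2.imwrite("pics/arc1.png",out)
E
```

```text
(no output)
```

View pics/arc1.png

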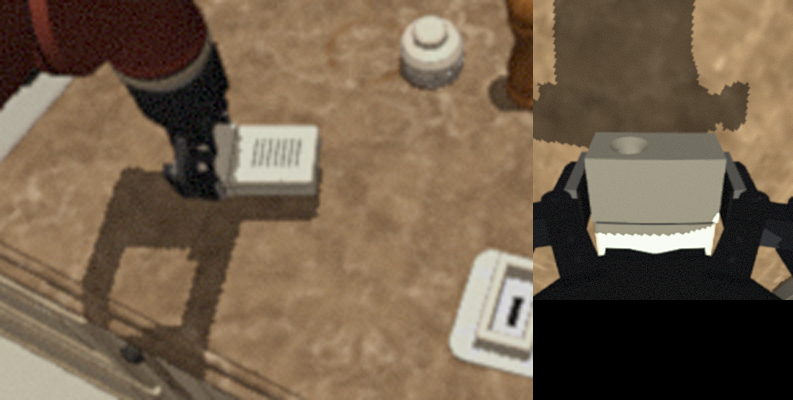

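```bash
cat >> h.py <<'E'
def hubfit(c,s,pts,mod):
    """hub pose in tool frame: tx,tz of hub origin, ty, pitch about tool -y (x->up)"""
    Rt=R.from_rotvec(s["orientation"]).as_matrix();o=s["tool_pos"]
    def X(p):
        tx,ty,tz,th=p;m=np.asarray(mod,float)
        x=tx+m[:,0]*np.cos(th)-m[:,2]*np.sin(th);up=tz+m[:,0]*np.sin(th)+m[:,2]*np.cos(th)
        return o+np.c_[x,ty-m[:,1],-up]@Rt.T
    r=least_squares(lambda p:(proj(c,X(p))-pts).ravel(),[-.04,0,-.02,.3]);return r.x,np.sqrt(2*r.cost/len(pts)),X(r.x)
E
python3 - <<'E'
from h import *
from bench import env
c=cam(env,"wrist");s=env.sense()
pts=[(253,258),(391,260),(263,232),(377,232)]
m=np.array([(55,30,28),(55,-30,28),(55,30,0),(55,-30,0)])/1000
p,e,X=hubfit(c,s,pts,m);print(p[:3]*1000,np.degrees(p[3]),e,X)
b=p[:3];th=p[3];print("base bottom edge height",s["tool_pos"][2]+p[2]-.055*np.sin(th))
E
```

```text
[-39.6191  -0.3465 -21.7662] 1.3942463668176857 1.4366576551608683 [[0.4002 0.2903 0.0666]
 [0.4536 0.3176 0.0666]
 [0.3998 0.2909 0.0386]
 [0.4532 0.3182 0.0386]]
base bottom edge height 0.03591537081521298
```

>>> step_arm(plan="0 0 0 0;0 0 0 0", hand=59.6)

```text
time: 4.13
tool_pos: [0.4334, 0.2912, 0.0585]
orientation: [-1.638, -2.68, 0.002]
wrist_force: [-0.3, 0.1, -2.3]
finger_gap: 0.0598
grasp_force: 22.1
```

>>> step_arm(plan="0 0 0 0;0 0 0 0", hand=59.8)

```text
time: 4.3
tool_pos: [0.4337, 0.2913, 0.0588]
orientation: [-1.638, -2.68, 0.001]
wrist_force: [0.4, -0.2, -1.9]
finger_gap: 0.06
grasp_force: 12.5
```

>>> step_arm(plan="0 0 0 0;0 0 0 0", hand=59.87)

```text
time: 4.47
tool_pos: [0.434, 0.2914, 0.0591]
orientation: [-1.638, -2.68, 0.0]
wrist_force: [0.6, 0.0, -2.4]
finger_gap: 0.06
grasp_force: 9.4
```

>>> step_arm(plan="0 0 0 0;0 0 0 0", hand=59.93)

```text
time: 4.63
tool_pos: [0.4342, 0.2914, 0.0593]
orientation: [1.638, 2.68, 0.0]
wrist_force: [0.2, -0.4, -0.9]
finger_gap: 0.0599
grasp_force: 3.3
```

```bash
python3 - <<'E'
from h import *
from bench import env
s=env.sense();print(s["grasp_force"],s["wrist_force"],s["torque"])
a=env.camera("scene")[:,:,::-1];b=env.camera("wrist")[:,:,::-1]
a=cv2.resize(a[130:280,120:320],(533,400),interpolation=2)
b=b[100:400,200:460]
out=np.zeros((400,793,3),np.uint8);out[:,:533]=a;out[:300,533:]=b
cv2.imwrite("pics/arc2.png",out)
d=cv2.absdiff(out,cv2.imread("pics/arc1.png"));print("diff",d[:,:533].mean(),d[:300,533:].mean())
E
```

```text
3.334949225827586 [ 0.1713 -0.3789 -0.8966] [-0.0495  0.0132  0.0498]
diff 4.702934646654159 10.853440170940171
```

View pics/arc2.png

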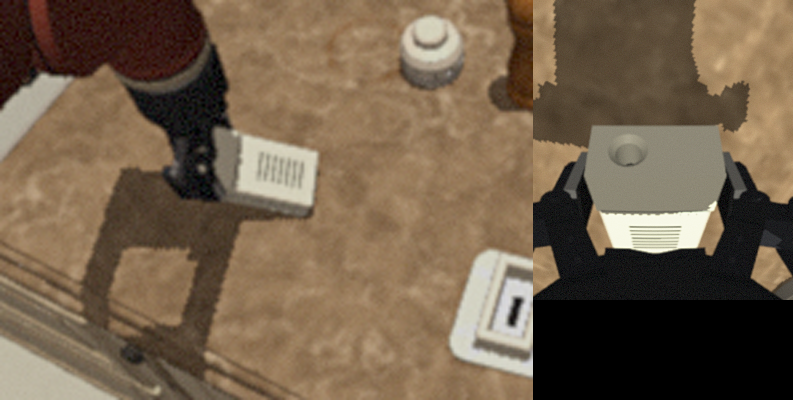

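>>> step_arm(plan="-4 0 -5 0;-5 0 -5 0;-5 0 -5 0;-5 0 -4 0;-5 0 -4 0;0 0 0 0", hand=59.91)

```text
time: 5.23
tool_pos: [0.4463, 0.2693, 0.0835]
orientation: [1.639, 2.678, 0.002]
wrist_force: [0.1, 0.3, -0.2]
finger_gap: 0.0598
grasp_force: 3.3
```

>>> step_arm(plan="-5 0 -4 0;-5 0 -3 0;-6 0 -3 0;-6 0 -2 0;-6 0 -2 0;-6 0 -1 0;-6 0 -1 0;0 0 0 0", hand=59.9)

```text
time: 5.9
tool_pos: [0.464, 0.2334, 0.0985]
orientation: [1.639, 2.679, 0.0]
wrist_force: [-0.7, -0.0, 0.9]
finger_gap: 0.06
grasp_force: 3.6
```

```bash
python3 - <<'E'
from h import *
from bench import env
s=env.sense();print(s["grasp_force"],s["wrist_force"],s["torque"])
a=env.camera("scene")[:,:,::-1];b=env.camera("wrist")[:,:,::-1]
cv2.imwrite("pics/w3.png",b)
a=cv2.resize(a[130:280,120:320],(533,400),interpolation=2)
b=b[100:400,200:460]
out=np.zeros((400,793,3),np.uint8);out[:,:533]=a;out[:300,533:]=b
cv2.imwrite("pics/arc3.png",out)
E
```

```text
3.579779276624322 [-0.6575 -0.0404  0.8642] [-0.1064  0.1346  0.0441]
```

View pics/arc3.png

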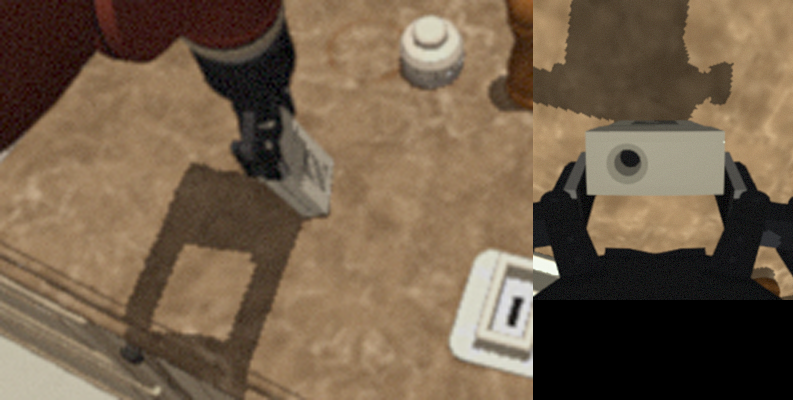

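```bash
python3 - <<'E'
from h import *
from bench import env
c=cam(env,"wrist");s=env.sense()
pts=[(253,294.5),(391,294.5),(253.5,231),(391.5,231)]
m=np.array([(55,30,28),(55,-30,28),(55,30,0),(55,-30,0)])/1000
p,e,X=hubfit(c,s,pts,m);print(p[:3]*1000,np.degrees(p[3]),e,X)
E
```

```text
[  2.8966   0.1843 -46.0933] 64.65289403930265 0.30608770395659896 [[0.4365 0.2215 0.114 ]
 [0.4899 0.2489 0.114 ]
 [0.425  0.2441 0.102 ]
 [0.4784 0.2714 0.102 ]]
```

>>> step_arm(plan="-6 0 -2 0;-6 0 -2 0;-6 0 -2 0;-6 0 -1 0;-6 0 -1 0;-6 0 0 0;-4 0 0 0;0 0 0 0;0 0 0 0")

```text
time: 6.75
tool_pos: [0.4815, 0.1985, 0.1061]
orientation: [-1.639, -2.68, 0.0]
wrist_force: [0.2, 0.1, -1.9]
finger_gap: 0.0598
grasp_force: 3.0
```

```bash
cat > face.py <<'E'
from h import *
from bench import env
import sys
def face(name):
    c=cam(env,"wrist");s=env.sense();im=env.camera("wrist")[:,:,::-1];cv2.imwrite(f"pics/{name}.png",im)
    g=cv2.cvtColor(im,cv2.COLOR_BGR2HSV);m=((g[...,1]<50)&(g[...,2]>130)).astype(np.uint8)*255
    m[:200]=0;m[345:]=0;m[:,:236]=0;m[:,410:]=0
    m=cv2.morphologyEx(m,cv2.MORPH_OPEN,np.ones((5,5)))
    ct=max(cv2.findContours(m,0,1)[0],key=cv2.contourArea)
    return c,s,im,cv2.boundingRect(ct),cv2.minAreaRect(ct)
if __name__=="__main__":
    c,s,im,bb,r=face(sys.argv[1]);x,y,w,h=bb;print(bb,r,s["wrist_force"],s["tool_pos"])
    pts=[(x,y+h-.5),(x+w,y+h-.5),(x,y),(x+w,y)]
    m=np.array([(55,30,28),(55,-30,28),(55,30,0),(55,-30,0)])/1000
    p,e,X=hubfit(c,s,pts,m);print(p[:3]*1000,np.degrees(p[3]),e,X)
E
python3 face.py w4
```

```text
(253, 232, 139, 63) ((322.0, 263.0), (62.0, 138.0), 90.0) [ 0.1801  0.082  -1.9374] [0.4815 0.1985 0.1061]
[  4.9385   0.2677 -45.9092] 66.74905105847108 0.7801158528272595 [[0.4546 0.1858 0.1218]
 [0.5081 0.2131 0.1218]
 [0.4429 0.2087 0.1107]
 [0.4963 0.236  0.1107]]
```

```bash
python3 - <<'E'
from h import *
from bench import env
c=cam(env,"wrist");s=env.sense()
m=np.array([(55,30,28),(55,-30,28),(55,30,0),(55,-30,0),(-55,30,0),(-55,-30,0)])/1000
p,e,X=hubfit(c,s,[(253,294.5),(391.5,294.5),(253.,231.5),(391.5,231.5),(277,222),(357,222)],m);print(p[:3]*1000,np.degrees(p[3]),e)
im=cv2.imread("pics/w4.png");print(im[205:236:1,322].astype(int).sum(1)//3);print(im[205:236:1,290].astype(int).sum(1)//3)
E
```

```text
[  8.6034  -0.3521 -46.0431] 70.28097811249629 2.8677690181899895
[ 69  65  63  60  61  60  61  54  60  59  64  58  57  50  49  60  63  67
  80  78  77  81  87  83  83  82  97 130 151 154 155]
[ 75  69  74  70  72  74  73  70  70  68  71  77  82  85  85  85  88  87
  83  76  83  84  86  84  83  84  98 129 154 155 154]
```

>>> step_arm(plan="0 0 5 0;0 0 5 0;0 0 1.5 0;-5 0 0 0;-5 0 -0.5 0;-5 0 -0.5 0;-5 0 -0.5 0;-5 0 -0.5 0;-5 0 -0.5 0;-5 0 0 0;-5 0 0 0;0 0 0 0")

```text
time: 7.8
tool_pos: [0.5003, 0.1622, 0.0972]
orientation: [1.639, 2.68, -0.0]
wrist_force: [1.0, -0.7, -2.6]
finger_gap: 0.0596
grasp_force: 3.5
```

```bash
python3 face.py w5
```

```text
(250, 237, 145, 64) ((321.8330078125, 268.87738037109375), (144.1177520751953, 62.78411102294922), 0.40924862027168274) [ 1.0153 -0.6524 -2.6281] [0.5003 0.1622 0.0972]
[  8.3001   0.2527 -40.5672] 69.70765353269583 1.44047794832808 [[0.4733 0.1497 0.118 ]
 [0.5267 0.177  0.118 ]
 [0.4613 0.1731 0.1082]
 [0.5147 0.2004 0.1082]]
```

```bash
python3 - <<'E'
from h import *
from bench import env
c=cam(env,"wrist");s=env.sense()
im=cv2.imread("pics/w5.png");x,y,w,h=250,237,145,64
m=np.array([(55,30,28),(55,-30,28),(55,30,0),(55,-30,0)])/1000
pts=np.array([(x,y+h),(x+w,y+h),(x,y),(x+w,y)],float)
Rt=R.from_rotvec(s["orientation"]).as_matrix();o=s["tool_pos"]
for th in(65,75,85,90):
    t=np.radians(th)
    def X(p,m):
        xx=p[0]+m[:,0]*np.cos(t)-m[:,2]*np.sin(t);up=p[2]+m[:,0]*np.sin(t)+m[:,2]*np.cos(t);return o+np.c_[xx,p[1]-m[:,1],-up]@Rt.T
    r=least_squares(lambda p:(proj(c,X(p,m))-pts).ravel(),[0,0,-.04])
    B=X(r.x,np.array([(-.055,.03,0),(-.055,-.03,0)]));print(th,np.sqrt(2*r.cost/4),r.x*1e3,"base z",B[0,2],proj(c,B).round(1))
cv2.imwrite("pics/c5.png",cv2.resize(im[180:340,220:420],(800,640),interpolation=2)[:600])
E
```

```text
65 1.3007782316326337 [  3.6987   0.2539 -39.9305] base z 0.00742491815072667 [[283.  237.6]
 [361.2 237.6]]
75 1.5727441739788188 [ 13.6195   0.2524 -40.3304] base z 0.0037457795917341663 [[282.4 212.8]
 [361.8 212.7]]
85 3.281045006778968 [ 23.7964   0.2497 -38.7531] base z 0.0036578946082269775 [[281.4 187.7]
 [362.8 187.7]]
90 4.555714271941902 [ 28.8639   0.2481 -37.2928] base z 0.004908732357526827 [[280.7 175. ]
 [363.5 175. ]]
```

View pics/c5.png

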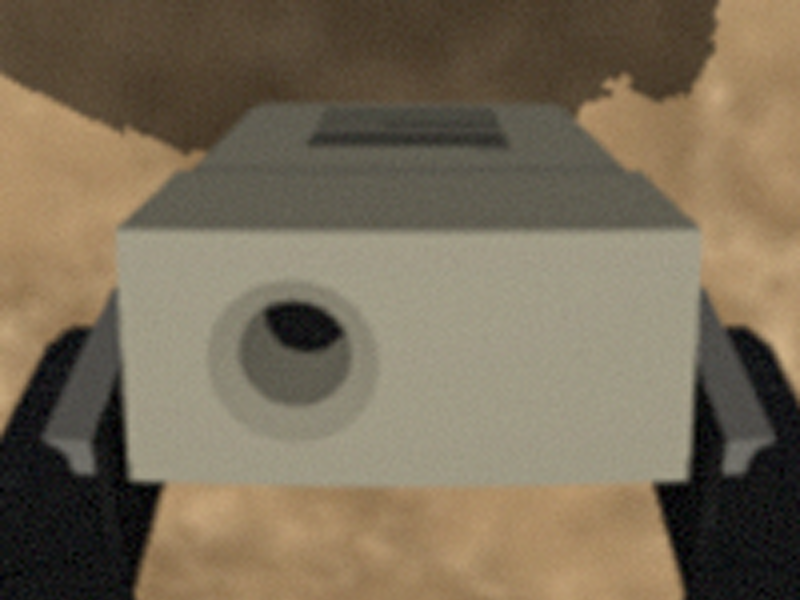

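>>> step_arm(plan="-5 0 0.3 0;-5 0 0.3 0;-5 0 0.3 0;-5 0 0.3 0;-5 0 0.3 0;0 0 1.5 0;0 0 1 0;0 0 0 0")

```text
time: 8.52
tool_pos: [0.512, 0.1407, 0.0943]
orientation: [1.638, 2.679, 0.001]
wrist_force: [-2.3, -0.9, 5.2]
finger_gap: 0.0594
grasp_force: 5.8
```

```bash
cat > pitch.py <<'E'
from face import *
c,s,im,(x,y,w,h),r=face(sys.argv[1])
g=cv2.GaussianBlur(cv2.cvtColor(im,6),(5,5),0).astype(float)
m=np.array([(55,30,28),(55,-30,28),(55,30,0),(55,-30,0)])/1000
pts=np.array([(x,y+h),(x+w,y+h),(x,y),(x+w,y)],float)
Rt=R.from_rotvec(s["orientation"]).as_matrix();o=s["tool_pos"]
hv=cv2.cvtColor(im,cv2.COLOR_BGR2HSV).astype(int)
print(x,y,w,h,s["wrist_force"],s["tool_pos"],"sat cols u=300,322,345 v=150..y:")
for u in(300,322,345):print([int(hv[v,u-2:u+3,1].mean()) for v in range(150,y,2)])
for th in(75,80,85,90,95):
    t=np.radians(th)
    def X(p,m):
        xx=p[0]+m[:,0]*np.cos(t)-m[:,2]*np.sin(t);up=p[2]+m[:,0]*np.sin(t)+m[:,2]*np.cos(t);return o+np.c_[xx,p[1]-m[:,1],-up]@Rt.T
    q=least_squares(lambda p:(proj(c,X(p,m))-pts).ravel(),[0,0,-.04])
    B=X(q.x,np.array([(-.055,0.,0),(-.055,0,.014),(.055,.012,.014)]));print(th,np.sqrt(2*q.cost/4),q.x*1e3,"basez",B[0,2],proj(c,B[:1]).round(1)[0],"basectr",B[1],"hole",B[2])
E
python3 pitch.py w6
```

```text
250 238 146 64 [-2.3348 -0.9451  5.2245] [0.512  0.1407 0.0943] sat cols u=300,322,345 v=150..y:
[104, 100, 100, 105, 95, 100, 101, 97, 93, 91, 98, 95, 101, 98, 103, 98, 105, 104, 104, 101, 103, 105, 102, 103, 102, 101, 99, 94, 84, 44, 36, 40, 40, 47, 42, 41, 42, 36, 41, 37, 41, 38, 40, 40]
[104, 100, 96, 110, 110, 107, 112, 100, 105, 101, 97, 98, 97, 98, 100, 102, 100, 98, 96, 99, 99, 101, 101, 102, 103, 109, 103, 106, 85, 45, 36, 39, 39, 30, 43, 39, 33, 37, 39, 39, 38, 42, 39, 38]
[102, 105, 105, 100, 97, 102, 100, 103, 103, 106, 99, 100, 99, 98, 103, 100, 99, 102, 101, 96, 99, 99, 99, 96, 100, 102, 97, 102, 90, 41, 38, 43, 38, 40, 43, 41, 42, 38, 41, 42, 40, 37, 36, 37]
75 1.6498256537403642 [ 13.617    0.467  -39.4522] basez 0.0017499953917495537 [322.4 213.2] basectr [0.519  0.1283 0.0054] hole [0.4951 0.1482 0.1116]
80 2.280714964358884 [ 18.6981   0.465  -38.8972] basez 0.0012590442243197442 [322.4 200.6] basectr [0.5146 0.1368 0.0037] hole [0.4951 0.1483 0.112 ]
85 3.260335238077434 [ 23.7979   0.4627 -37.8733] basez 0.001649166917152417 [322.4 187.9] basectr [0.5102 0.1454 0.0029] hole [0.495  0.1485 0.1124]
90 4.522979814543507 [ 28.8671   0.4601 -36.4141] basez 0.002891575264985305 [322.4 175.1] basectr [0.5057 0.1541 0.0029] hole [0.4949 0.1487 0.1129]
95 6.031243730988978 [ 33.8544   0.4575 -34.5594] basez 0.004948129100962664 [322.4 162.3] basectr [0.5012 0.1629 0.0037] hole [0.4948 0.1489 0.1133]
```

>>> step_arm(plan="0 0 -2 0;-3 0 0 0;-3 0 0 0;-3 0 0 0;-3 0 0 0;-3 0 0 0;-3 0 0 0;0 0 0 0", hand=59.95)

```text
time: 9.23
tool_pos: [0.5197, 0.1243, 0.0951]
orientation: [1.639, 2.68, -0.0]
wrist_force: [1.6, -0.3, -2.1]
finger_gap: 0.06
grasp_force: 2.3
```

```bash
python3 pitch.py w7
```

```text
250 238 145 64 [ 1.5539 -0.2615 -2.1416] [0.5197 0.1243 0.0951] sat cols u=300,322,345 v=150..y:
[106, 104, 99, 105, 104, 102, 102, 103, 98, 104, 102, 100, 97, 103, 99, 95, 94, 96, 92, 95, 91, 93, 91, 99, 99, 100, 101, 101, 73, 36, 38, 40, 35, 34, 36, 42, 38, 41, 38, 41, 37, 42, 38, 42]
[99, 97, 97, 99, 99, 99, 98, 94, 100, 104, 97, 97, 104, 102, 97, 105, 105, 102, 102, 101, 102, 100, 102, 101, 95, 96, 93, 96, 67, 35, 29, 42, 41, 38, 41, 42, 39, 39, 41, 42, 43, 40, 39, 41]
[96, 94, 104, 105, 100, 101, 96, 95, 101, 94, 96, 97, 95, 100, 101, 94, 105, 104, 100, 98, 101, 97, 99, 102, 102, 97, 101, 103, 71, 39, 36, 35, 36, 38, 38, 39, 38, 36, 43, 44, 44, 43, 41, 41]
75 1.5825788982278954 [ 13.2343   0.2673 -40.1061] basez 0.0019135223478415342 [322.1 213.4] basectr [0.5265 0.1115 0.0055] hole [0.5029 0.1314 0.1118]
80 2.2942076268510068 [ 18.3169   0.2661 -39.551 ] basez 0.0014278185011232652 [322.1 200.8] basectr [0.5222 0.1199 0.0039] hole [0.5028 0.1315 0.1122]
85 3.319366475412369 [ 23.4179   0.2646 -38.5268] basez 0.0018233354316364997 [322.1 188.2] basectr [0.5178 0.1286 0.003 ] hole [0.5027 0.1317 0.1126]
90 4.604516405800317 [ 28.4881   0.263  -37.0674] basez 0.003071108887482743 [322.1 175.4] basectr [0.5133 0.1373 0.0031] hole [0.5026 0.1319 0.1131]
95 6.122367462451557 [ 33.4761   0.2613 -35.2127] basez 0.005132778556773174 [322.1 162.6] basectr [0.5088 0.1461 0.0039] hole [0.5025 0.1321 0.1135]
```

>>> step_arm(plan="0 0 1.5 0;0 0 0 0;0 0 0 0")

```text
time: 9.53
tool_pos: [0.5196, 0.125, 0.0941]
orientation: [1.638, 2.68, 0.0]
wrist_force: [0.3, -0.4, 1.8]
finger_gap: 0.0599
grasp_force: 3.1
```

>>> step_arm(plan="0 0 0 0;0 0 0 0;0 0 0 0;0 0 0 0", hand=60.3)

```text
time: 9.87
tool_pos: [0.5193, 0.125, 0.0937]
orientation: [1.638, 2.681, 0.0]
wrist_force: [-0.4, -0.0, 0.4]
finger_gap: 0.06
grasp_force: 0.0
```

```bash
python3 pitch.py w8
```

```text
256 315 133 30 [-0.4341 -0.0038  0.3748] [0.5193 0.125  0.0937] sat cols u=300,322,345 v=150..y:
[100, 102, 103, 101, 104, 109, 105, 100, 99, 103, 100, 105, 104, 97, 98, 99, 97, 94, 94, 93, 93, 92, 94, 95, 96, 100, 93, 98, 100, 103, 50, 41, 42, 39, 40, 40, 39, 36, 41, 39, 41, 40, 38, 38, 40, 41, 32, 42, 39, 43, 43, 40, 44, 43, 42, 38, 43, 45, 39, 37, 37, 40, 40, 39, 38, 41, 41, 41, 39, 42, 39, 41, 39, 41, 41, 40, 39, 42, 40, 40, 40, 40, 43]
[96, 95, 99, 102, 102, 101, 96, 99, 95, 100, 98, 100, 98, 99, 100, 100, 103, 100, 103, 105, 102, 101, 104, 97, 103, 103, 105, 96, 95, 96, 51, 41, 41, 42, 38, 42, 46, 41, 37, 43, 41, 38, 39, 43, 39, 40, 35, 39, 39, 42, 41, 38, 41, 39, 41, 44, 44, 41, 41, 36, 37, 40, 39, 39, 41, 39, 41, 42, 40, 40, 39, 40, 42, 40, 43, 39, 36, 42, 39, 39, 43, 40, 43]
[95, 100, 98, 101, 99, 98, 98, 100, 95, 102, 99, 96, 101, 100, 98, 102, 102, 99, 99, 98, 98, 99, 99, 101, 102, 103, 103, 102, 100, 99, 50, 38, 39, 41, 41, 38, 40, 42, 41, 41, 41, 40, 40, 45, 41, 40, 28, 41, 39, 31, 40, 44, 40, 41, 41, 39, 40, 40, 41, 38, 34, 39, 41, 45, 40, 42, 41, 41, 39, 41, 42, 41, 39, 41, 40, 40, 39, 41, 37, 38, 39, 39, 42]
75 11.200399602653379 [-23.4006   0.3245 -43.427 ] basez -0.0028591457335848114 [322.1 254.6] basectr [0.543  0.0796 0.0008] hole [0.5193 0.0994 0.107 ]
80 10.192786201203594 [-17.7217   0.3212 -42.3529] basez -0.0028237374791071773 [322.1 243.1] basectr [ 0.5384  0.0886 -0.0004] hole [0.519  0.1001 0.1079]
85 9.05823383743004 [-12.0118   0.3177 -40.8219] basez -0.0019192124054136783 [322.1 231.4] basectr [ 0.5337  0.0977 -0.0007] hole [0.5186 0.1008 0.1089]
90 7.840137422371056 [ -6.3416   0.3142 -38.8802] basez -0.0001869513762277064 [322.1 219.7] basectr [ 0.5289  0.107  -0.0002] hole [0.5182 0.1015 0.1098]
95 6.62168909820058 [ -0.7826   0.3107 -36.5774] basez 0.0023250088697011617 [322.1 207.9] basectr [0.5242 0.1163 0.0011] hole [0.5178 0.1023 0.1107]
```

```bash
cat > two.py <<'E'
from h import *
from bench import env
import sys
# args: end-edge u0 u1 v ; base-edge v  -> pitch
u0,u1,v,vb=map(float,sys.argv[1:5]);c=cam(env,"wrist");s=env.sense()
Rt=R.from_rotvec(s["orientation"]).as_matrix();o=s["tool_pos"]
def X(p,m):
    t=p[3];m=np.array(m)/1000.;xx=p[0]+m[:,0]*np.cos(t)-m[:,2]*np.sin(t);up=p[2]+m[:,0]*np.sin(t)+m[:,2]*np.cos(t);return o+np.c_[xx,p[1]-m[:,1],-up]@Rt.T
def f(p):
    a=proj(c,X(p,[(55,30,0),(55,-30,0),(-55,0,0)]));return [a[0,0]-u0,a[1,0]-u1,a[0,1]-v,a[1,1]-v,a[2,1]-vb]
q=least_squares(f,[0,0,-.04,1.4]);p=q.x
print(p[:3]*1e3,"pitch",np.degrees(p[3]),q.fun.round(1),"base corners z",X(p,[(-55,0,0),(-55,0,28)])[:,2],"base ctr",X(p,[(-55,0,14)])[0],"hole",X(p,[(55,12,14)])[0],s["tool_pos"])
E
python3 two.py 256 389 315.5 209.5
python3 -c "
import cv2
im=cv2.imread('pics/w8.png');cv2.imwrite('pics/c8.png',cv2.resize(im[180:380,200:440],(720,600),interpolation=2))"
```

```text
[ -3.8965   0.2917 -38.2033] pitch 96.3695445630258 [-0.  -0.   0.1 -0.1 -0. ] base corners z [ 0.0008 -0.0023] base ctr [ 0.5249  0.1147 -0.0007] hole [0.5198 0.0984 0.1086] [0.5193 0.125  0.0937]
```

View pics/c8.png

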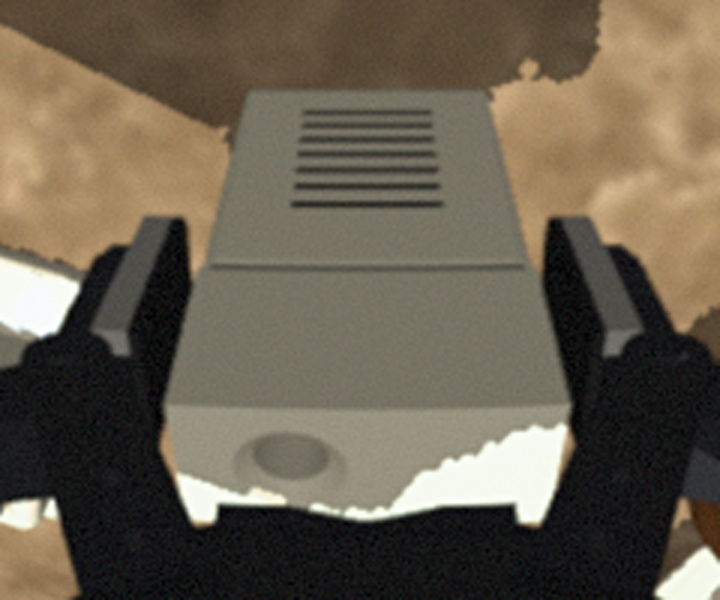

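>>> step_arm(plan="0 0 0 0;0 0 0 0;0 0 0 0;0 0 0 0")

```text
time: 10.25
tool_pos: [0.5193, 0.1249, 0.0937]
orientation: [-1.638, -2.681, 0.0]
wrist_force: [-0.3, -0.1, -0.3]
finger_gap: 0.0602
grasp_force: 0.0
```

```bash
cat > edges.py <<'E'
from h import *
from bench import env
import sys,subprocess
im=env.camera("wrist")[:,:,::-1];cv2.imwrite(f"pics/{sys.argv[1]}.png",im)
hv=cv2.cvtColor(im,cv2.COLOR_BGR2HSV).astype(float);S=hv[...,1];V=hv[...,2]
s=np.array([S[v,295:350].mean() for v in range(400)]);g=np.array([V[v,295:350].mean() for v in range(400)])
d=np.diff(s);vb=190+np.argmin(d[190:240]);ve=230+np.argmax(np.diff(g)[230:330]);print("base v",vb+.5,"end v",ve+.5)
v=ve-2;row=S[v];L=[u for u in range(230,320) if row[u]>60];print("v",v,"row S",row[240:270:2].astype(int),row[376:406:2].astype(int));print("V",V[v,240:270:2].astype(int),V[v,376:406:2].astype(int))
print("V col",g[ve-8:ve+8].astype(int),"S col",s[vb-4:vb+6].astype(int))
E
python3 edges.py w9; python3 two.py 255.5 390 316 210
```

```text
base v 206.5 end v 260.5
v 258 row S [104 103  92  19  20  22  39  40  43  41  42  41  39  40  44] [36 39 42 36 45 40 47 40 39 28 22 31 90 94 96]
V [169 175 147  80  77  82  91 101  96  99  98 100  99 101  98] [ 98  99 104  98  97 101  98 102  97  82  80  83 168 195 193]
V col [101 101 101 100 101 100 101  98 105 130 149 156 156 156 156 156] S col [ 99 100  98  98  90  65  46  39  39  39]
[ -3.4689   0.4076 -36.857 ] pitch 95.97375520741844 [-0.  -0.   0.1 -0.1  0. ] base corners z [ 0.0021 -0.0008] base ctr [0.525  0.1147 0.0007] hole [0.5196 0.0991 0.1101] [0.5193 0.1249 0.0937]
```

```bash
python3 two.py 251.5 393 261 207; python3 -c "
from face import *
c,s,im,bb,r=face('w10');print(bb)"
```

```text
[  9.3374   0.1742 -42.6886] pitch 83.00473127896568 [-0. -0.  0. -0.  0.] base corners z [-0.0036 -0.0002] base ctr [ 0.5246  0.115  -0.0019] hole [0.5078 0.1214 0.1073] [0.5193 0.1249 0.0937]
(251, 269, 143, 56)
```

>>> step_arm(plan="0 0 0 0;0 0 0 0;0 0 0 0;0 0 0 0;0 0 0 0;0 0 0 0;0 0 0 0;0 0 0 0;0 0 0 0;0 0 0 0;0 0 0 0;0 0 0 0")

```text
time: 11.35
tool_pos: [0.5193, 0.1249, 0.0937]
orientation: [-1.638, -2.68, 0.0]
wrist_force: [-0.4, -0.5, -0.9]
finger_gap: 0.0608
grasp_force: 0.0
```

```bash
python3 edges.py w11; python3 -c "
from face import *
c,s,im,bb,r=face('w12');print(bb)"; python3 two.py 253.5 391.5 288 208
```

```text
base v 207.5 end v 280.5
v 278 row S [ 7 14 22 33 61 59 40 42 40 41 41 32 37 44 41] [35 38 46 38 35 34 41 42 34 53 20 24 13  7 19]
V [ 76  75  82  70  25  26  83 108 109 105 105 104 104 104 105] [102 106 106 102 102 104 105 108  91  29  26  73  79  76  81]
V col [107 107 106 106 106 107 106 104 115 146 156 156 156 155 155 155] S col [99 98 98 94 76 48 40 40 41 38]
(254, 295, 137, 48)
[  3.1315   0.2874 -40.6614] pitch 89.26462107465686 [-0.  -0.   0.1 -0.1 -0. ] base corners z [-0.002  -0.0016] base ctr [ 0.5249  0.1147 -0.0018] hole [0.5136 0.1105 0.1082] [0.5193 0.1249 0.0937]
```

>>> step_arm(plan="0 0 0 0;0 0 0 0;0 0 0 0;0 0 0 0;0 0 0 0;0 0 0 0;0 0 0 0;0 0 0 0;0 0 0 0;0 0 0 0;0 0 0 0;0 0 0 0;0 0 0 0;0 0 0 0;0 0 0 0")

```text
time: 12.7
tool_pos: [0.5193, 0.1249, 0.0937]
orientation: [-1.638, -2.68, 0.0]
wrist_force: [0.9, -0.2, -0.5]
finger_gap: 0.0603
grasp_force: 0.0
```

```bash
for i in 13 14 15; do python3 edges.py w$i|head -1; done
```

```text
base v 207.5 end v 236.5
base v 207.5 end v 234.5
base v 207.5 end v 235.5
```

```bash
python3 -c "
from face import *
c,s,im,bb,r=face('w16');print(bb)
g=cv2.cvtColor(im,6);print(g[200:350:3,322]);print(g[200:350:3,280])"
```

```text
(254, 291, 137, 49)
[ 72  73  71 108 101  96  98  85  64  84 102  75  80 102 105 108 110 109
  86 108 108 111 110 109 110 109 104 106 108 109 107 143 149 145 146 145
 148 150 147 150 145 148 147 149 146 152 147 154 125 121]
[ 86  81  76  71  71  78  98 102 107 107 107 109 108 110 108 107 109 113
  83 112 110 105 105 112 104 105 105 108 104 110 106 147 148 152 147 143
 121 125 130 132 135 138 145 146 144 144 144 143 149 124]
```

>>> step_arm(plan="0 0 0 0;0 0 0 0;-2 0 0 0;-4 0 0 0;-4 0 0 0;0 0 0 0;0 0 0 0", hand=68)

```text
time: 13.48
tool_pos: [0.5241, 0.1156, 0.0937]
orientation: [1.639, 2.68, 0.0]
wrist_force: [0.4, 0.4, 0.7]
finger_gap: 0.068
grasp_force: 0.0
```

```bash
python3 -c "
from face import *
c,s,im,bb,r=face('w17');print(bb)
g=cv2.cvtColor(im,6);print(g[250:330:2,322]);print(g[180:230:2,322])"
```

```text
(251, 270, 142, 52)
[107 106 107 105 105 105 107 110 110 109 119 148 149 149 153 152 150 150
 145 147 151 146 147 152 147 149 148 146 148 146 148 150 145 148 151 145
 144 131 136 142]
[ 72  75  76  75  72  76  78  90 111  94  81  69  91  76  71  96  57  97
  64 103  66 103 107 109 103]
```

```bash
python3 two.py 251.5 393 270.5 194
```

```text
[ 12.8548   0.168  -41.34  ] pitch 90.4469745183719 [-0. -0.  0. -0. -0.] base corners z [-0.0026 -0.0028] base ctr [ 0.5245  0.1152 -0.0027] hole [0.5142 0.109  0.1073] [0.524  0.1158 0.0937]
```

>>> step_arm(plan="0 0 0 0;0 0 0 0;0 0 0 0;0 0 0 0;0 0 0 0", hand=50, force=30)

```text
time: 13.95
tool_pos: [0.5241, 0.1161, 0.0939]
orientation: [1.638, 2.68, 0.0]
wrist_force: [0.4, -0.4, 0.2]
finger_gap: 0.0598
grasp_force: 33.3
```

>>> step_arm(plan="0 0 -10 0;0 0 -20 0;0 0 -20 0;0 0 -20 5.4;0 0 0 5;0 0 0 5;-17 -9 0 0;-24 -12 0 0;-24 -12 0 0;-24 -12 0 0;-24 -12 0 0;-24 -12 0 0;-24 -12 0 0;-24 -12 0 0;-17 -9 0 0;-9 -2 0 0;0 0 0 0;0 0 0 0")

```text
time: 15.45
tool_pos: [0.465, -0.1115, 0.1638]
orientation: [-1.984, -2.435, -0.001]
wrist_force: [0.4, 0.4, -3.4]
finger_gap: 0.0594
grasp_force: 33.6
```

```bash
python3 - <<'E'
from h import *
from bench import env
c=cam(env,"wrist");s=env.sense();im=env.camera("wrist")[:,:,::-1].copy();cv2.imwrite("pics/f1.png",im)
print(s["tool_pos"],c["origin"])
f=np.array([.445,-.0137]);a=.2075;ex=np.array([np.cos(a),np.sin(a)]);ey=np.array([-ex[1],ex[0]])
for hx,hy,z in((.055,.05,.008),(.042,.0255,.038),(.032,.0155,.033)):
    P=np.array([[*(f+i*hx*ex+j*hy*ey),z] for i,j in((1,1),(1,-1),(-1,-1),(-1,1))]);q=proj(c,P);print(z,q.round(1).tolist())
    cv2.polylines(im,[q.round().astype(int)],True,(0,0,255),1)
cv2.imwrite("pics/f1o.png",cv2.resize(im[60:260,200:460],(780,600),interpolation=2))
E
```

```text
[ 0.465  -0.1115  0.1638] [ 0.4491 -0.0338  0.2891]
0.008 [[382.6, 30.2], [381.8, 137.4], [261.8, 137.9], [260.1, 30.7]]
0.038 [[374.1, 49.5], [373.8, 111.3], [269.6, 111.7], [268.8, 50.0]]
0.033 [[361.0, 61.8], [360.9, 98.8], [282.4, 99.1], [282.0, 62.1]]
```

View pics/f1o.png

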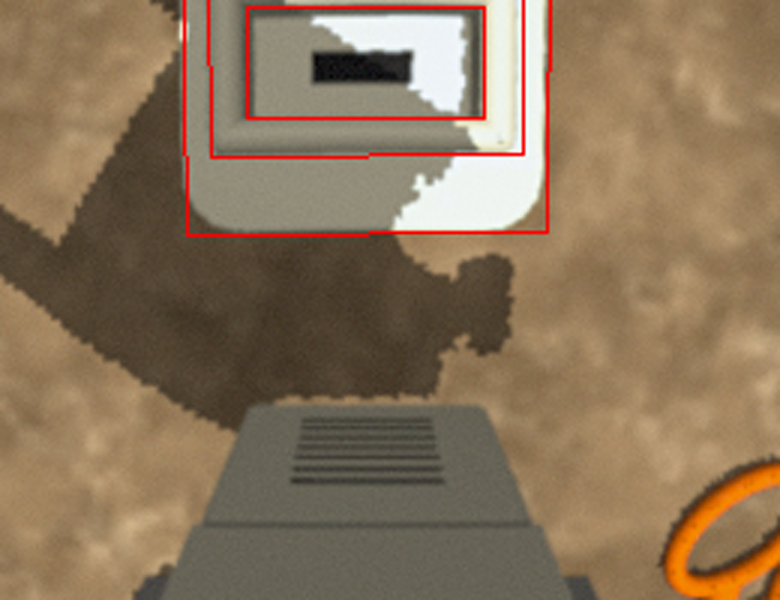

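>>> step_arm(plan="10 0 0 0;20 0 0 0;20 0 0 0;20 0 0 0;20 0 0 0;10.6 0 0 0;0 0 0 0;0 0 10 0;0 0 12 0;0 0 5 0;0 0 0 0;0 0 0 0")

```text
time: 16.5
tool_pos: [0.4442, -0.0136, 0.1361]
orientation: [-1.983, -2.435, 0.001]
wrist_force: [0.4, 0.2, -0.8]
finger_gap: 0.0596
grasp_force: 33.5
```

>>> step_arm(plan="0 0 3 0;0 0 3 0;0 0 3 0;0 0 3 0;0 0 3 0;0 0 0 0")

```text
time: 17.0
tool_pos: [0.444, -0.0132, 0.121]
orientation: [-1.982, -2.436, 0.001]
wrist_force: [0.4, -0.7, -2.9]
finger_gap: 0.0594
grasp_force: 33.6
```

>>> step_arm(plan="0 0 3 0;0 0 3 0;0 0 3 0;0 0 3 0;0 0 3 0;0 0 2 0;0 0 0 0")

```text
time: 17.58
tool_pos: [0.4441, -0.0131, 0.1041]
orientation: [-1.982, -2.436, 0.001]
wrist_force: [0.6, 0.3, -2.1]
finger_gap: 0.0596
grasp_force: 33.6
```

>>> step_arm(plan="0 0 1 0;0 0 1 0;0 0 0 0;0 0 0 0")

```text
time: 17.92
tool_pos: [0.4446, -0.0133, 0.1028]
orientation: [1.983, 2.437, 0.0]
wrist_force: [-0.4, 0.1, -2.6]
finger_gap: 0.0598
grasp_force: 33.6
```

>>> step_arm(plan="0 0 1 0;0 0 1 0;0 0 0 0;0 0 0 0")

```text
time: 18.25
tool_pos: [0.4449, -0.0134, 0.1018]
orientation: [1.982, 2.437, -0.0]
wrist_force: [-3.4, -0.5, 6.3]
finger_gap: 0.0596
grasp_force: 34.6
```

>>> step_arm(plan="0 0 0 0;0 0 0 0;0 0 0 0;0 0 0 0;0 0 -5 0;0 0 -15 0;0 0 -30 0;0 0 -30 0;0 0 -20 0;0 0 0 0;0 0 0 0", hand=76)

```text
time: 19.17
tool_pos: [0.4456, -0.0134, 0.2024]
orientation: [1.981, 2.434, 0.003]
wrist_force: [-0.1, 0.0, -0.3]
finger_gap: 0.076
grasp_force: 0.0
```

```bash
python3 - <<'E'
from h import *
from bench import env
s=env.sense();c=cam(env,"wrist");im=env.camera("wrist")[:,:,::-1].copy();cv2.imwrite("pics/g1.png",im);print(s["tool_pos"])
f=np.array([.445,-.0137]);a=.2075;ex=np.array([np.cos(a),np.sin(a)]);ey=np.array([-ex[1],ex[0]])
P=np.array([[*(f+i*.03*ex+j*.014*ey),.118] for i,j in((1,1),(1,-1),(-1,-1),(-1,1))]);print("expect face",proj(c,P).round(1).tolist())
h=f-.012*ex;print("expect hole",h,proj(c,[[*h,.118]]))
g=cv2.cvtColor(im,6);print(g[230:345:3,345]);
hv=cv2.cvtColor(im,cv2.COLOR_BGR2HSV)
cir=cv2.HoughCircles(cv2.GaussianBlur(g,(3,3),0)[230:345,230:410],cv2.HOUGH_GRADIENT,1.5,20,param1=80,param2=18,minRadius=5,maxRadius=20);print(cir)
E
```

```text
[ 0.4456 -0.0134  0.2024]
expect face [[362.2, 197.8], [360.6, 233.7], [280.0, 234.0], [278.0, 198.1]]
expect hole [ 0.4333 -0.0162] [[303.6091 216.4397]]
[244 233 149 143 143 139 133 127 121 117 124 127 141 148 153 153 134 138
 131 126 129 136 136 125 125 131 136 137 143 144 134 129 126 126 132 139
 132 136 137]
[[[ 24.75  92.25  19.1 ]
  [173.25 114.75  19.1 ]
  [158.25  90.75  12.35]]]
```

```bash
cat > hole.py <<'E'
from h import *
def run(im,c,x0,y0,x1,y1,ref,zs=(.118,)):
    g=cv2.cvtColor(im,6).astype(int);hv=cv2.cvtColor(im,cv2.COLOR_BGR2HSV)
    m=((hv[...,1]<60)&(hv[...,2]>120)).astype(np.uint8)*255;k=np.zeros_like(m);k[y0:y1,x0:x1]=m[y0:y1,x0:x1]
    ct=max(cv2.findContours(k,0,1)[0],key=cv2.contourArea);print("face",cv2.boundingRect(ct),cv2.minAreaRect(ct))
if __name__=="__main__":
    from bench import env
    c=cam(env,"wrist");im=cv2.imread("pics/g1.png");run(im,c,260,180,385,250,None)
    g=cv2.cvtColor(im,6)
    print(g[190:244:2,270:340:3]); print(g[190:244:2,352:370:2])
E
python3 hole.py
```

```text
face (269, 180, 102, 55) ((319.5, 207.0), (54.0, 101.0), 90.0)
[[241 246 247 132 122 104 104 103 101 102 102 104 100 105  99 103  98 103
  103  99  99 100  96 100]
 [240 245 247 135 109  98 101 101 103 101 102  98 103 105 105 105 101 100
  106 103 104 105 103 105]
 [237 246 246 132 101  98 104  99 103 105  99 100 102  98  97 102 101 100
  101 103 105 101 100 104]
 [234 246 247 122 104 104 107 103 107 107 104 105 102 105 104 100 104 103
  102 103 106 102 102 106]
 [232 246 246 159 136 138 136 133 136 136 135 137 139 135 137 133 134 137
  136 134 138 134 137 134]
 [212 245 245 183 144 144 145 143 143 144 142 146 144 145 142 147 144 144
  146 146 144 145 143 143]
 [219 245 244 182 142 142 147 148 142 144 143 144 146 145 142 144 143 143
  145 140 142 142 142 145]
 [228 245 245 196 143 146 144 141 147 144 133 131 132 138 142 144 145 142
  141 146 143 143 143 142]
 [228 246 245 194 142 144 145 144 142 127 110 100  99 118 137 144 142 149
  142 144 143 145 146 144]
 [188 245 246 203 143 140 146 141 133 117  68  27  22  80 120 142 144 144
  144 141 144 146 146 144]
 [172 246 245 232 142 145 1
[... 2044 characters left out ...]
143 142 144 145 139 208 246 247 226]
 [142 146 146 146 139 209 246 248 221]
 [140 144 141 143 138 205 246 248 190]
 [147 141 135 145 161 223 247 235 140]
 [138 202 216 230 244 240 244 161 124]
 [219 249 248 247 245 242 192 128 125]
 [246 246 245 246 246 210 130 128 129]
 [245 245 245 245 246 192 129 137 134]
 [246 245 245 245 247 194 136 138 137]
 [246 245 245 245 246 195 138 140 143]
 [246 245 245 246 245 177 140 137 138]
 [245 246 245 246 246 174 135 138 137]
 [247 248 247 248 246 172 133 134 132]
 [169 164 154 155 159 136 132 133 130]
 [145 141 131 134 136 134 133 129 129]
 [144 139 135 136 136 131 130 130 132]
 [141 136 131 131 128 129 132 127 129]
 [138 133 133 133 129 130 130 131 130]]
```

>>> step_arm(plan="-12 -3 0 0;-22 -6 0 0;-25 -7 0 0;-25 -7 0 0;-25 -7 0 0;-25 -7 0 0;-25 -7 0 0;-25 -7 0 0;-22 -5 0 0;-12.6 -3.3 0 0;0 0 0 0;0 0 0 0")

```text
time: 20.22
tool_pos: [0.4302, -0.2389, 0.1994]
orientation: [-1.983, -2.433, -0.001]
wrist_force: [-0.5, -0.4, 0.7]
finger_gap: 0.076
grasp_force: 0.0
```

```bash
python3 - <<'E'
from h import *
from bench import env
s=env.sense();c=cam(env,"wrist");im=env.camera("wrist")[:,:,::-1].copy();cv2.imwrite("pics/t1.png",im);print(s["tool_pos"],c["origin"])
print("expect top,grip,collar",proj(c,[[.432,-.2395,.114],[.432,-.2395,.069],[.432,-.2395,.066]]))
hv=cv2.cvtColor(im,cv2.COLOR_BGR2HSV);g=hv[...,2]
m=((hv[...,1]>105)&(hv[...,2]>100)&(hv[...,0]>10)&(hv[...,0]<22)).astype(np.uint8)*255
print(im[200:260:4,300:348:4].max(2))
print(hv[200:260:4,280:368:4,1]);print(hv[200:260:4,280:368:4,0])
E
```

```text
[ 0.4302 -0.2389  0.1994] [ 0.4145 -0.1614  0.3248]
expect top,grip,collar [[323.7798 217.2878]
 [323.4955 198.8231]
 [323.4796 197.7991]]
[[128 127 127  33  31  30  39  34 195 236 234 235]
 [135 125 143  34  35  40  43  39 182 236 237 234]
 [237 238 234  31  46  52  52  44 147 235 235 236]
 [234 235 240  38  46  51  45  49 147 236 236 236]
 [216 235 235  93  48  46  46  39 235 235 227 227]
 [230 221 236 233  48  42  37 171 234 231 228 230]
 [227 226 209 235 236 230 228 231 226 238 234 231]
 [198 225 227 223 235 235 226 218 226 235 234 131]
 [165 184 226 227 236 235 233 234 220 233 134 143]
 [166 161 174 234 234 233 233 234 215 142 158 159]
 [162 162 161 166 226 226 226 207 147 156 162 144]
 [166 162 154 157 161 157 140 140 179 166 139 133]
 [170 177 163 159 155 159 150 142 146 144 141 137]
 [155 153 157 151 157 152 151 143 149 141 140 140]
 [152 152 153 150 154 152 142 145 142 149 144 141]]
[[140 149 151 149 152 147 153 129 139 214 247 190 150  39 137 141 136 137
  135 102 114 135]
 [146 144 143 146 136 151 153 152 135 255 185 125 150 143 139 138 140 139
  133 149 137 140]
 [147 149
[... 1536 characters left out ...]
16 17 17]
 [17 18 17 16 17 16 16 19 18 13  7 11 15 19 18 16 16 16 17 16 17 17]
 [17 17 16 16 16 16 16 17 20 19 17 16 16 16 18 17 16 17 18 17 17 17]
 [16 17 19 17 16 16 16 16 16 19 18 16 15 16 18 16 16 18 16 17 17 19]
 [17 16 15 18 17 17 16 16 17 20 25 22 18 15 18 18 17 17 17 18 17 17]
 [16 16 16 17 17 17 17 16 17 19 18 18 17 16 16 16 18 17 16 15 17 17]
 [17 16 16 16 17 17 18 17 17 15 16 16 15 16 17 17 17 15 16 17 17 16]
 [16 17 15 16 17 18 17 17 16 17 15 16 17 16 16 18 17 17 17 17 16 16]
 [16 16 17 16 17 16 17 17 16 16 17 17 17 17 17 15 17 17 17 16 15 17]
 [17 17 17 17 18 16 18 16 17 16 16 17 18 15 17 17 17 17 17 18 16 16]
 [16 17 17 15 17 16 16 17 17 17 16 17 15 17 17 18 18 16 17 16 16 16]]
```

```bash
cat > tst.py <<'E'
from h import *
from bench import env
im=cv2.imread("pics/t1.png");c=cam(env,"wrist");hv=cv2.cvtColor(im,cv2.COLOR_BGR2HSV)
d=(hv[...,2]<75).astype(np.uint8);d[:150]=0;d[235:]=0;d[:,:295]=0;d[:,:345][:,345:]=0;d[:,348:]=0
for v in range(150,228,3):
    u=np.nonzero(d[v])[0];print(v,(u.min(),u.max(),len(u)) if len(u) else None,end="; ")
print()
b=((hv[...,1]>115)&(hv[...,2]>180)).astype(np.uint8)*255;b[:100]=0;b[280:]=0;b[:,:240]=0;b[:,410:]=0
b=cv2.morphologyEx(b|d*255,cv2.MORPH_OPEN,np.ones((5,5)))
ct=max(cv2.findContours(b,0,1)[0],key=cv2.contourArea);w=onz(c,ct[:,0].astype(float),.066)*1000;print(cv2.minAreaRect(w.astype(np.float32)),cv2.boundingRect(ct))
t=np.linspace(0,2*np.pi,60)
for x,y in((.432,-.2395),(.430,-.2400)):
  for z,r in((.077,.009),(.09,.009),(.103,.009),(.069,.011),(.110,.006)):
    q=proj(c,np.c_[x+r*np.cos(t),y+r*np.sin(t),z+0*t]);print(z,q.min(0).round(1),q.max(0).round(1))
E
python3 tst.py
```

```text
150 (np.int64(335), np.int64(345), 10); 153 (np.int64(337), np.int64(346), 4); 156 (np.int64(340), np.int64(347), 4); 159 (np.int64(298), np.int64(344), 4); 162 None; 165 None; 168 None; 171 None; 174 None; 177 None; 180 None; 183 None; 186 None; 189 None; 192 (np.int64(315), np.int64(327), 13); 195 (np.int64(313), np.int64(328), 16); 198 (np.int64(311), np.int64(330), 20); 201 (np.int64(311), np.int64(330), 20); 204 (np.int64(311), np.int64(330), 20); 207 (np.int64(311), np.int64(331), 21); 210 (np.int64(311), np.int64(331), 21); 213 (np.int64(311), np.int64(331), 21); 216 (np.int64(313), np.int64(329), 17); 219 (np.int64(315), np.int64(327), 13); 222 None; 225 None; 
((435.69256591796875, -242.17333984375), (69.66277313232422, 56.034305572509766), 55.97102737426758) (279, 189, 93, 55)
0.077 [312.5 191.8] [333.8 212.2]
0.09 [312.  196.4] [334.4 217.6]
0.103 [311.5 201.4] [335.1 223.6]
0.069 [310.4 187. ] [335.8 211.2]
0.11 [315.2 208.2] [331.4 223.4]
0.077 [310.  191.9] [331.4 212.3]
0.09 [309.4 196.5] [331.8 217.7]
0.103 [308.8 201.5] [332.4 223.7]
0.069 [308.  187.1] [333.4 211.3]
0.11 [312.4 208.3] [328.6 223.5]
```

>>> step_arm(plan="0 0 15 0;0 0 25 0;0 0 25 0;0 0 20 0;0 0 12 0;0 0 8 0;0 0 4 0;0 0 0 0;0 0 0 0", hand=40)

```text
time: 21.02
tool_pos: [0.4316, -0.2395, 0.0926]
orientation: [1.982, 2.436, 0.0]
wrist_force: [0.2, -1.0, 0.3]
finger_gap: 0.0403
grasp_force: 0.0
```

>>> step_arm(plan="0 0 0 0;0 0 0 0;0 0 0 0;0 0 0 0;0 0 0 0;0 0 0 0", hand=5, force=40)

```text
time: 21.52
tool_pos: [0.4317, -0.2399, 0.093]
orientation: [1.982, 2.435, 0.0]
wrist_force: [0.1, 0.4, 6.6]
finger_gap: 0.0168
grasp_force: 39.3
```

>>> step_arm(plan="0 0 -2 0;0 0 -8 0;0 0 -15 0;0 0 -15 0;0 0 -15 0;0 0 -15 0;0 0 -20 0;0 0 -20 0;0 0 -15 0;0 0 0 0;0 0 0 0")

```text
time: 22.43
tool_pos: [0.4313, -0.2396, 0.2175]
orientation: [1.982, 2.435, 0.0]
wrist_force: [-0.7, 0.7, -1.2]
finger_gap: 0.0166
grasp_force: 39.0
```

```bash
python3 - <<'E'
from h import *
from bench import env
s=env.sense();c=cam(env,"wrist");im=env.camera("wrist")[:,:,::-1].copy();cv2.imwrite("pics/t2.png",im);print(s["tool_pos"])
Rt=R.from_rotvec(s["orientation"]).as_matrix()
# tip at tool z +80ish
for z in(.076,.080,.085):
    print(z,proj(c,[s["tool_pos"]+Rt@[0,0,z],s["tool_pos"]+Rt@[0,0,z-.056],s["tool_pos"]+Rt@[0.005,0,z]]).round(1).tolist())
print("block hole",proj(c,[[.4316,-.2395,.066]]))
hv=cv2.cvtColor(im,cv2.COLOR_BGR2HSV)
print(hv[150:262:4,300:346:3,1]);print(hv[150:262:4,300:346:3,2])
E
```

```text
[ 0.4313 -0.2396  0.2175]
0.076 [[321.4, 220.6], [321.3, 259.2], [321.4, 213.9]]
0.08 [[321.4, 218.5], [321.3, 255.6], [321.4, 211.9]]
0.085 [[321.4, 216.0], [321.3, 251.4], [321.4, 209.5]]
block hole [[321.5872 190.397 ]]
[[114 138 153 147 146 145 144 147 145 148 140 149 141 139 118 108]
 [150 151 153 148 152 146 148 147 151 144 138 148 147 150 128 110]
 [141 151 142 140 152 151 151 151 147 149 154 164 155 138 140 159]
 [147 149 149 147 149 148 150 143 150 150 149 144 145 147 150 150]
 [151 139 141 144 153 149 148 142 147 146 155 149 137 145 141 150]
 [145 146 144 145 147 151 147 138 140 148 145 146 152 151 145 155]
 [143 159 143 149 145 149 138 145 150 153 145 145 151 151 152 143]
 [144 151 137 143 151 148 150 137 158 145 142 140 151 151 146 145]
 [140 152 151 142 153 145 147 149 145 143 136 134 138 144 148 138]
 [143 154 143 150 146 165 164 155 152 135 132 135 137 135 132 132]
 [147 144 153 149 142 154 134 131 138 138 134 139 140 136 132 138]
 [143 152 145 163 138 148 151 150 151 136 132 139 141 137 136 142]
 [140 131 133 132 126 136 143 143 147 144 130 139 136 136 135 133]
 [137 
[... 2176 characters left out ...]
 220 227 240 241 236 149 142]
 [173 212 234 233 234 241 117  81  72 231 228 242 224 131 131 136]
 [173 169 178 239 239 243 116  76  72 229 227 175 146 154 160 170]
 [169 167 167 170 226 238  96  76  72 185 145 142 159 177 159 151]
 [169 171 165 166 177 168  71  70  76  94 161 169 163 150 137 138]
 [172 174 166 106  94 103 103 113 108 108  97  93 135 140 138 139]
 [168 178 109 104 103  99  70  70  76  89 103 102  98 135 148 142]
 [157 104 102 103  54  30  37  30  38  37  40  90 108  97 141 140]
 [ 71  10  89  56  34  34  37  40  40  37  35  37  96  33  52  70]
 [ 66  17  42  31  38  39  39  36  38  44  36  35  43  18  37  71]
 [ 54  19  32  41  37  31  37  38  37  38  35  39  34  18  29  78]]
```

>>> step_arm(plan="12 2.6 0 0;22 4.8 0 0;25 5.5 0 0;25 5.5 0 0;25 5.5 0 0;25 5.5 0 0;25 5.5 0 0;25 5.5 0 0;22 4.8 0 0;13 2.7 0 0;0 0 0 0;0 0 0 0;0 0 0 0")

```text
time: 23.57
tool_pos: [0.4327, -0.0151, 0.2159]
orientation: [-1.982, -2.436, 0.001]
wrist_force: [0.5, -0.1, -0.6]
finger_gap: 0.0169
grasp_force: 39.0
```

```bash
python3 - <<'E'
from h import *
from bench import env
s=env.sense();c=cam(env,"wrist");im=env.camera("wrist")[:,:,::-1].copy();cv2.imwrite("pics/p1.png",im);print(s["tool_pos"],s["wrist_force"])
Rt=R.from_rotvec(s["orientation"]).as_matrix()
print("tip",proj(c,[s["tool_pos"]+Rt@[.0005,0,.083]]))
f=np.array([.445,-.0137]);a=.2075;ex=np.array([np.cos(a),np.sin(a)]);ey=np.array([-ex[1],ex[0]])
P=np.array([[*(f+i*.03*ex+j*.014*ey),.118] for i,j in((1,1),(1,-1),(-1,-1),(-1,1))]);print("face",proj(c,P).round(1).tolist())
h=f-.012*ex
t=np.linspace(0,2*np.pi,60)
for r,z in((.009,.118),(.006,.115)):
    q=proj(c,np.c_[h[0]+r*np.cos(t),h[1]+r*np.sin(t),z+0*t]);print("hole",q.min(0),q.max(0))
g=cv2.cvtColor(im,6);np.set_printoptions(linewidth=200);print(g[180:240:2,296:380:3])
E
```

```text
[ 0.4327 -0.0151  0.2159] [ 0.467  -0.0848 -0.5854]
tip [[321.4033 216.3495]]
face [[377.3, 194.0], [375.3, 228.0], [299.1, 228.4], [298.1, 194.1]]
hole [310.2872 200.3337] [333.7758 222.4253]
hole [314.2924 202.8564] [329.7691 217.4352]
[[148 139  89 103 105 104 102 103 103 104 105 104 103 103 104 106 105 109 105 107 109 107 106 104 198 247 240 249]
 [147 137  99  98  94  92  91  97  95  93  98  95  94  97  95  95 102 100 102 102 102 102 104 105 118 232 245 249]
 [151 139 103 108 108 105 108 105 109 107 107 108 104 105 103 107 103 106 107 105 101 104 105 104 103 121 246 248]
 [147 139 103 106 105 105 103 103 104 105 108 103 108 108 103 103 105 104 104 104 107 105 106 100 105 101 237 249]
 [146 138 108 106 103 109 106 108 104 107 107 108 102 105 104 107 104 104 104 108 107 105 106 106 107 106 168 250]
 [149 134 102 107 104 106 103 105 108 105 107 106 104 103 106 105 106 104 106 107 107 107 104 104 103 104 113 251]
 [149 127 109 108 105 106 108 104 108 108 106 108 107 106 106 108 110 106 108 107 108 110 106 108 110 102 105 205]
 [150 141 140 138 143 140 140 141 141 140 140 141 140 142
[... 1888 characters left out ...]
 250 155]
 [148 153 152 167 181 172 178 140  78  81 112 208 214 211 209 213 215 216 214 212 212 215 213 207 198 199 194 148]
 [146 152 155 144 132 125 128 104  77  79  88 128 135 136 147 154 156 152 150 152 154 158 152 144 136 140 137 134]
 [146 146 153 145 139 127 134 103  79  85  91 130 135 138 150 157 155 153 150 151 154 157 157 148 140 138 134 135]
 [145 145 146 137 129 129 125  91  77  78  85 124 135 137 150 158 149 150 148 145 152 152 151 142 141 135 136 130]
 [145 142 139 125 123 111  92 106 107 111 106  92 110 137 151 161 147 143 145 144 149 147 145 140 137 136 132 131]
 [140 144 138 123 101  93 109 109 110 115 112 108  93 111 154 161 146 137 142 147 147 143 145 136 134 130 132 133]]
```

>>> step_arm(plan="-1.2 0.7 0 0;0 0 0 0;0 0 5 0;0 0 5 0;0 0 5 0;0 0 4 0;0 0 3 0;0 0 0 0;0 0 0 0")

```text
time: 24.37
tool_pos: [0.4341, -0.0161, 0.1944]
orientation: [-1.982, -2.436, 0.0]
wrist_force: [-0.3, 0.7, -0.6]
finger_gap: 0.0165
grasp_force: 39.0
```

>>> step_arm(plan="0 0 3 0;0 0 2 0;0 0 2 0;0 0 0 0;0 0 0 0")

```text
time: 24.78
tool_pos: [0.4341, -0.0162, 0.1876]
orientation: [-1.983, -2.437, 0.0]
wrist_force: [0.2, 0.5, -0.2]
finger_gap: 0.0169
grasp_force: 39.0
```

>>> step_arm(plan="0 0 2 0;0 0 2 0;0 0 2 0;0 0 0 0;0 0 0 0")

```text
time: 25.2
tool_pos: [0.4344, -0.0162, 0.1819]
orientation: [1.983, 2.437, 0.0]
wrist_force: [0.3, -0.4, 1.0]
finger_gap: 0.0166
grasp_force: 39.2
```

>>> step_arm(plan="0 0 1 0;0 0 1 0;0 0 1 0;0 0 0 0;0 0 0 0")

```text
time: 25.62
tool_pos: [0.4344, -0.0162, 0.1789]
orientation: [1.983, 2.437, 0.0]
wrist_force: [-0.0, -0.2, 2.9]
finger_gap: 0.0167
grasp_force: 39.4
```

>>> step_arm(plan="0 0 1 0;0 0 1 0;0 0 0 0;0 0 0 0")

```text
time: 25.95
tool_pos: [0.4346, -0.0163, 0.1772]
orientation: [1.982, 2.436, 0.0]
wrist_force: [-0.1, -0.5, 5.2]
finger_gap: 0.0165
grasp_force: 39.8
```

>>> step_arm(plan="0 0 1 0;0 0 0 0;0 0 0 0")

```text
time: 26.2
tool_pos: [0.4348, -0.0164, 0.1769]
orientation: [1.982, 2.436, 0.001]
wrist_force: [-2.0, -0.6, 10.6]
finger_gap: 0.017
grasp_force: 40.3
```

>>> step_arm(plan="0 0 0 0;0 0 0 0;0 0 0 0;0 0 0 0;0 0 0 0;0 0 0 0")

```text
time: 26.7
tool_pos: [0.4348, -0.0164, 0.1769]
orientation: [1.982, 2.436, 0.001]
wrist_force: [-3.0, -0.1, 10.5]
finger_gap: 0.0162
grasp_force: 40.3
```

```bash
python3 - <<'E'
from h import *
from bench import env
s=env.sense();c=cam(env,"wrist");im=env.camera("wrist")[:,:,::-1].copy();cv2.imwrite("pics/z1.png",im);print(s["tool_pos"],s["wrist_force"])
f=np.array([.445,-.0137]);a=.2075;ex=np.array([np.cos(a),np.sin(a)]);ey=np.array([-ex[1],ex[0]])
for z in(.118,.122):
    P=np.array([[*(f+i*.03*ex+j*.014*ey),z] for i,j in((1,1),(1,-1),(-1,-1),(-1,1))]);print("face",proj(c,P).round(1).tolist())
g=cv2.cvtColor(im,6);print(g[195:260:2,345]);print(g[195:260:2,360]);print(g[225,280:310:2],g[225,370:400:2])
T=env.camera("top")[:,:,::-1];t0=cv2.imread("pics/top0.png")
d=cv2.absdiff(T,t0).max(2);print("bystander diff",[(n,int((d[y-14:y+14,x-14:x+14]>40).sum())) for n,x,y in(("pep",302,146),("salt",342,162),("timer",264,160))])
E
```

```text
[ 0.4348 -0.0164  0.1769] [-2.9592 -0.13   10.4638]
face [[384.6, 208.7], [381.7, 248.0], [292.1, 248.7], [290.4, 209.1]]
face [[385.8, 210.8], [382.7, 250.7], [291.6, 251.5], [289.8, 211.2]]
[108 107 106 107 108 108 110 142 151 152 150 149 150 151 151 148 148 158
 146 194 250 249 248 248 247 250 231  85  76  81  76  81  81]
[104 105 106 105 110 109 107 139 149 151 153 149 147 148 153 148 153 146
 150 156 252 249 248 249 248 249 250 156 147 147 147  84  14]
[179 239 250 249 249 249 219 149 146 149 152 149 148 143 128] [149 149 152 150 148 148 152 142 140 147 155 155 154 154 156]
bystander diff [('pep', 0), ('salt', 0), ('timer', 0)]
```

```bash
python3 -c "
from bench import env
print(env.finish_job())"
```

```text
the job is handed in; nothing more can be done
None
```

I handed the job in at about 27 s. The hub stands seated in its foot with the reset hole on top, and the gripped tester is pressing the button at about 10.5 N, which I read as fully down. The pepper mill, salt shaker and egg timer look unmoved in the top camera; no verdict came back.

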